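Load a two-part glue cartridge and press it home

ROBOT

A 7-joint arm with a two-finger parallel gripper is mounted at the origin on a cart in front of the work surface, level with it; the furniture and walls round the work are solid. World frame = base frame: x ahead of the robot, y to its left, z up, the work surface at z = 0. Lengths are in mm, angles in rad, forces in N, time in s.
With the tool pointing down it reaches from about 350 to 900 mm from the base axis. Payload 7.2 kg.
Tool frame: the origin (TCP) lies at the very end of the fingers, on their centre line; the grasp point (between the pads) lies 19 mm behind it (arm.grasp_offset is the distance from the TCP to the grasp point, in mm); z points along the fingers, y is the line along which they close (so a half turn about z gives the same grasp; the last joint's range is limited). The gripper opens to 85 mm and grips with 20 to 120 N. Pads are 22 mm wide; open, the fingers measure 114 mm over their backs; the gripper's body (76 mm by 85 mm) begins 54 mm behind the grasp point. The pads swing forward as they close: fully open they stand 13 mm farther back than shut.
Start: joints at [1.097, 0.411, -0.013, 1.596, 0.006, 1.134, -0.082], TCP at [246.71, -574.25, 231.297] pointing down, gripper open.
Joint ranges: [-2.95, 2.95], [-0.29, 1.99], [-1.47, 1.44], [0.14, 2.54], [-1.03, 4.17], [0.13, 1.85], [-2.86, 2.86]. Speed limits (rad/s): [2.39, 2.39, 3.01, 3.01, 3.14, 3.14, 3.14].

INTERFACE

Orientations are given as a 3x3 rotation matrix whose columns are the frame's x, y, z axes.
In Python, from bench import get_state, optics, workorder, arm gives the robot as it stands. The module is installed in compiled form; this text tells all that it offers.
- The arm moves only by the tool jog_arm, never from a script. Its arguments are lists of equal length, an entry for each row: "angular": the turn, a rotation vector about the world's x, y, z in rad, a list of three; "xyz": the shift along the world's x, y, z in m, a list of three; "jaw": the opening, from -1 (shut) to 1 (fully open). A call has 1 to 12 rows; each row is the pose to reach, as a shift and turn from the pose commanded when the call began; what a row does not reach only later rows make up. A row lasts 1/8 s, in which the tool goes at most 62.5 mm and 10.7 degrees, less where a joint would pass 70% of its speed; a pose out of reach is approached as far as the arm can. A call with a gripper value outside its range is refused whole. The fingers move at their own pace and stop on an object; "squeeze" is the grip in N (left out, the last holds). Time passes only in rows, so rows that repeat a pose let the fingers close. It gives the time, the measured TCP pose, the force, the opening and the grip force at its end, in the units of the state.
- get_state(): the state, without advancing time (a new reading comes with each control period).
- optics.read_camera(name): name is "scene" or "top" or "wrist"; returns (picture, depth): 400x640x3 uint8, blue, green, red; 400x640 float32, mm along the optical axis (not along the pixel's ray), 0 where there is no reading.
- optics.camera_params(name): a dict with "fx", "fy", "cx", "cy" (pixels), "k1" (the pictures are not rectified: a ray, as slopes to the right and down, at radius r is drawn at 1 + k1 r^2 times it, then the intrinsics apply), "cam_to_world" (4x4, takes a point from camera to world coordinates). Camera axes: x right, y down, z forward; pixel columns grow to the right and rows downward; lengths in mm; the calibration is good to about 2 mm. A picture is of the moment at which its call begins: read the wrist's pose just before it. camera_params takes no time and is no camera call; for the wrist camera it gives the pose at the moment of the call.
- workorder.finish_job(): hands the job in; it is judged then, once.
The state is a dict: "time_s": time; "q": joint angles; "joint_velocities": joint speeds; "tau": joint torques, N m; "eef_pos": TCP position; "tool_rot": TCP orientation; "contact_force": force on the tool from outside, world axes, zero at the start; "wrist_torque": the same for the moment, N m; "finger_gap": finger opening in mm; "grip_force": force on a finger pad.
Only numpy, scipy, OpenCV 4.12 (cv2) and the standard library are available. Lean on these libraries where they do the work, as an engineer would, in place of code of your own. Each camera call takes 0.05 s, during which the arm holds its last target. There are 200 camera calls.

TASK

Take the twin-barrel glue cartridge out of its wooden stand, set it upright, outlet down, in the cradle of the bench glue dispenser and let go of it. Then bring the press arm over and draw it down until the cartridge clicks fully home and the arm's rubber foot bears firmly on it: drive it home with the arm, not by hand, and do not crush it. Let go with the arm left down, and leave the other things where they are.

Things in the scene. Friction and masses are not known exactly. Their poses are not given: they have to be found in the camera images.
- cartridge_mid (a point): Centre, half-way up, of the loose upright cartridge, 103 mm tall, 0.16 kg: black outlet below (28 mm long, 18 mm ball nose), above it two 30 mm barrels side by side along this point's x (61 long, 30 wide, 70 tall, orange label), black top plate 76x30x5. Grasp across the 30 mm (along y), 25 to 40 mm above this point. A half turn about z makes no difference.
- cartridge: The same cartridge; this origin is its lowest point, the tip of the outlet, 51.5 mm below cartridge_mid. Axes: x along the pair of barrels, y across them, z up. It starts in a wooden stand 104x76x50 with its barrels 20 mm deep in a pocket: lift it straight up by at least 55 mm.
- outlet_tip (a point): Tip of the cartridge's outlet (its lowest point, on its axis).
- cradle_seat (a point): Fixed in the blue bench dispenser, on the cradle's upright axis, 14 mm above the worktop: where the outlet tip is when the cartridge is home. x: level, along the pocket's long side, towards the arm's hinge; y: along the hinge; z up. Set in and let go, the cartridge stops about 14 mm too high on four spring balls; 15 to 28 N on its top drives it past them with a click.
- cradle_mouth (a point): Centre of the cradle's mouth, 78 mm above the worktop. The pocket is 63.6 mm (x) by 32.6 mm (y), about 1.3 mm clear of the barrels on each side, with a sloped lead-in 5 mm wide; block 84x52 mm. The outlet goes in first; the barrels enter when the tip is 28 mm below the mouth, their feet stop 36 mm below the mouth at home.
- press_hinge (a point): Middle of the press arm's hinge axle (axis along its y), fixed on the dispenser 72 mm behind the cradle's axis (x as cradle_seat) and 148 mm above the worktop. The axle has friction discs: about 1.2 N m (6 to 8 N at the handle) moves the arm either way, and it stays where it is left, also under the foot's load.
- handle (a point): Middle of the arm's red handle, a cross tube 18 mm thick, 58 mm free between two side bars, parallel to the hinge axle and 165 mm from it; it turns in a grip. Arm angle a: handle = hinge - 165 cos(a) along press_hinge x, + 165 sin(a) up. Starts at a = 1.85 to 2.05; stops -0.26 and 2.15. The foot meets the proud cartridge at 0.05 to 0.34 and has it home at -0.15 to 0.14, as the spindle is set.
- press_arm: Press arm, a yoke; origin on the hinge. 72 mm from the hinge its threaded spindle bears a rubber foot (with 2.3 times the handle's force). Spindle setting, up to 10 mm up or down, is not measured. Handle force drawn slowly: 6 N swinging, rising to 12 to 18 N, click, drop to 6 N, steep rise as it bears: stop at 16 to 20 N. Foot yields 1 mm per 25 N; 45 N (handle 25 N) crushes the cartridge.
- wax_tin: Bystander: round green tin, 86 mm wide, 30 mm tall, near the front edge; origin under its centre.
- tape_measure: Bystander: yellow pocket tape, 36x99x66 mm, behind the stand; origin under its middle.
- sanding_block: Bystander: cork sanding block, 63x119x36 mm, behind the stand; origin under its centre.
There are look-alikes about, which are no part of the job. Leave any turquoise look-alike of the cartridge alone.

How it is judged (in metres and radians):
On the way:
1. the cartridge stands upright and released in the cradle, still proud on the detents, with the press arm up (horizontal distance between outlet_tip and cradle_seat below 0.005 m and z of outlet_tip in the frame of cradle_seat between 0.008 and 0.019 m and angle between cartridge's own z axis and vertical below 0.12 rad and contact force between the fingers and cartridge below 0.5 N and height (world z) of handle above 0.24 m), for 0.3 s.
At the end, for the whole second after the job is handed in: The cartridge stands upright in the cradle, within 2.5 mm of fully home and 4 mm of the seat's axis, tilted less than 0.08 rad; the press arm is down (handle below 0.19 m) and its rubber foot bears on the cartridge with more than 8 N; all at rest (z of outlet_tip in the frame of cradle_seat below 0.0025 m and horizontal distance between outlet_tip and cradle_seat below 0.004 m and angle between cartridge's own z axis and vertical below 0.08 rad and contact force between press_arm and cartridge above 8 N and height (world z) of handle below 0.19 m and linear speed of cartridge below 0.01 m/s); the robot touches nothing.
It fails at once if the cartridge is crushed: the press arm's foot presses on it with more than 45 N (contact force between press_arm and cartridge above 45 N).
It fails at once if the fingers touch the cartridge once it is within 4 mm of home: it was pushed home by hand (horizontal distance between outlet_tip and cradle_seat below 0.01 m and z of outlet_tip in the frame of cradle_seat below 0.004 m and contact force between the fingers and cartridge above 1 N).
It fails at once if the wax tin, the tape measure or the sanding block is moved by more than 15 mm (distance of any of wax_tin, tape_measure, sanding_block from where it was at the start of the episode above 0.015 m).
It also fails if it takes over 72 s, if anything falls off the work surface, if the arm or the gripper's body presses on something with over 40 N, if the wrist force passes 120 N, or if a joint passes its speed limit or range.

## Working session

There is one attempt and no reset: what is moved stays moved. The work goes in short steps, Python scripts to look and compute and a tool call to move; the robot and the scene stay as the last step left them, time stands still between calls to the robot, and variables do not carry over. Pictures are saved under pics/ and viewed, at most 10 in all, crops included, and the job is handed in when it is done.

Besides the shell and the picture viewer there is one more tool, called after "Emit:" by a JSON object that holds its "method" and its "body". jog_arm: Moves the arm, as the interface text tells. Its arguments: {"type":"object","properties":{"angular":{"type":"array"},"xyz":{"type":"array"},"jaw":{"type":"array"},"squeeze":{"type":"number"}},"required":["angular","xyz","jaw"]}

```bash
mkdir -p pics; cat > h.py <<'E'
import numpy as np, cv2
from bench import get_state, optics, workorder, arm
def cloud(p,d):
    h,w=d.shape; u,v=np.meshgrid(np.arange(w),np.arange(h))
    x=(u-p['cx'])/p['fx']; y=(v-p['cy'])/p['fy']; a,b=x.copy(),y.copy()
    for _ in range(8):
        s=1+p['k1']*(a*a+b*b); a=x/s; b=y/s
    P=np.stack([a*d,b*d,d],-1); T=np.array(p['cam_to_world'])
    W=P@T[:3,:3].T+T[:3,3]; W[d<=0]=np.nan
    return W
def look(n):
    p=optics.camera_params(n); im,d=optics.read_camera(n); return p,im,d,cloud(p,d)
E
python3 - <<'E'
from h import *
s=get_state(); print(s)
for n in("scene","top"):
    p,im,d,W=look(n); cv2.imwrite(f'pics/{n}0.png',im); np.savez(f'{n}0.npz',im=im,d=d,W=W); print(n,np.round(p['cam_to_world'],3).tolist(),p['fx'],p['k1'],(d>0).mean())
E
```

```text
{'time_s': 0.0, 'q': array([ 1.09679508,  0.41193059, -0.01271242,  1.5970301 ,  0.00557461,
        1.13426769, -0.08218682]), 'joint_velocities': array([ 0.00035762, -0.0003103 ,  0.00082541, -0.00033438,  0.00021404,
       -0.00058266, -0.00033336]), 'tau': array([ 5.51390076e-04, -6.00625849e+01,  6.82630576e-01, -2.99396807e+01,
        1.39316224e-02,  1.07457701e-02,  3.85896882e-06]), 'eef_pos': array([ 246.50316275, -573.81358164,  230.43963093]), 'tool_rot': array([[ 9.18775567e-01,  3.94779621e-01, -7.13456377e-04],
       [ 3.94780256e-01, -9.18774454e-01,  1.43274013e-03],
       [-8.98888887e-05, -1.59802511e-03, -9.99998719e-01]]), 'contact_force': array([-0.08341308, -0.08445826,  0.28578223]), 'wrist_torque': array([ 0.01098738, -0.00435642, -0.00793512]), 'grip_force': 0.0, 'finger_gap': 85.42873720894491}
scene [[-0.758, -0.498, 0.421, 193.677], [-0.652, 0.56, -0.511, 589.239], [0.019, -0.662, -0.75, 742.517], [0.0, 0.0, 0.0, 1.0]] 383.94958182142466 0.004588809495257321 0.99608984375
top [[0.01, -0.997, 0.072, 459.463], [-1.0, -0.008, 0.02, 166.375], [-0.02, -0.072, -0.997, 1406.588], [0.0, 0.0, 0.0, 1.0]] 474.52489146221774 -0.041969311377920135 0.99592578125
```

View pics/scene0.png

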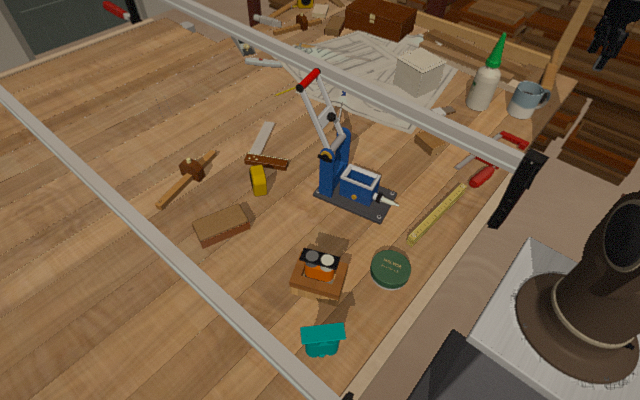

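View pics/top0.png

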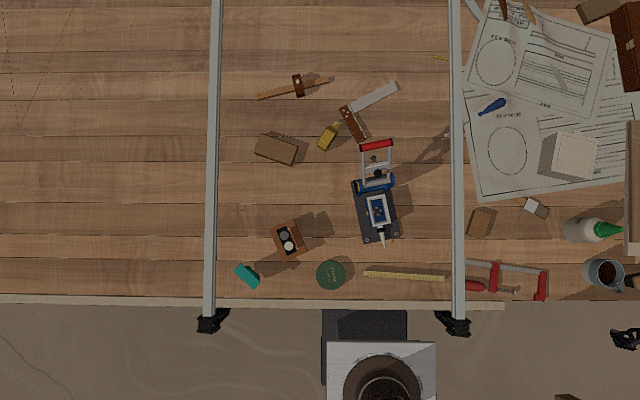

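The scene view shows the cartridge in its stand at (320,262), the cradle mouth at (360,180), the red handle at (308,80), the tin at (390,268) and the turquoise decoy at (322,340). The top view shows the cartridge at (287,240), the cradle at (377,210) and the handle at (377,145). There are two overhead beams at columns 213 and 455.

```bash
python3 - <<'E'
from h import *
for n in("scene","top"):
    z=np.load(n+'0.npz'); im,W=z['im'],z['W']; hsv=cv2.cvtColor(im,cv2.COLOR_BGR2HSV); H,S,V=cv2.split(hsv)
    Z=W[...,2]
    def rep(name,m,box=None):
        m=m.astype(np.uint8)
        if box: b=np.zeros_like(m); b[box[1]:box[3],box[0]:box[2]]=1; m&=b
        k,l,st,c=cv2.connectedComponentsWithStats(m)
        for i in range(1,k):
            if st[i,4]>25:
                P=W[l==i]; P=P[~np.isnan(P[:,0])]
                r=cv2.minAreaRect(P[:,:2].astype(np.float32))
                print(n,name,st[i,4],c[i].round(),np.median(P,0).round(1),'z',np.percentile(P[:,2],[2,98]).round(),'rect',np.round(r[0],1),np.round(r[1],1),round(r[2],1))
    reg=(W[...,0]>250)&(W[...,0]<800)&(W[...,1]>-100)&(W[...,1]<450)
    rep('blue',(H>100)&(H<125)&(S>120)&reg)
    rep('bluetop',(H>100)&(H<125)&(S>90)&reg&(Z>72)&(Z<84))
    rep('mouth z>70..86',reg&(Z>70)&(Z<86))
    rep('red',((H<6)|(H>174))&(S>150)&reg&(Z>150))
    rep('cart',reg&(Z>110)&(Z<150))
    rep('stand',reg&(Z>45)&(Z<56))
    rep('beam',(Z>350)&(Z<1000))
    rep('yell',reg&(Z>60)&(Z<70)&(W[...,0]>550))
E
```

```text
scene blue 1550 [341. 175.] [586.  44.  61.] z [ 16. 162.] rect [552.1  28.7] [131.2 105.5] 12.5
scene blue 191 [360. 177.] [539.4   2.7  55.3] z [41. 67.] rect [534.5  12. ] [60.5 26.8] 13.9
scene bluetop 41 [342. 156.] [607.6  -5.7  77.8] z [72. 83.] rect [607.7  -5.7] [31.9  4.4] 11.2
scene bluetop 45 [326. 177.] [588.1  78.3  78.4] z [73. 83.] rect [589.5  78. ] [33.3  6.7] 21.9
scene mouth z>70..86 64 [342. 156.] [607.1  -6.2  78. ] z [71. 85.] rect [608.8  -5.5] [36.3  6.1] 15.2
scene mouth z>70..86 364 [360. 176.] [531.6  15.9  75.7] z [70. 79.] rect [530.8  18.2] [84.4 56. ] 12.0
scene mouth z>70..86 67 [326. 177.] [589.5  78.3  77.6] z [70. 85.] rect [590.9  78.6] [36.2  7.8] 20.5
scene mouth z>70..86 138 [319. 270.] [435.9 285.4  79.9] z [71. 86.] rect [437.3 283.3] [56.7 10.8] 29.3
scene mouth z>70..86 141 [322. 345.] [335.9 390.4  80.1] z [71. 85.] rect [336.9 388.8] [57.9  9.6] 46.9
scene red 177 [310.  78.] [669.4  48.3 301.5] z [295. 304.] rect [671.8  47.8] [16.  73.7] 10.8
scene cart 114 [345. 142.] [597.2  -7.  130.9] z [111. 150.] rect [590.8  19.7] [24.1 68.5] 23.
[... 1307 characters left out ...]
ect [598.1  34.9] [ 35.  100.5] 10.6
top blue 156 [378. 210.] [539.3  11.1  41.2] z [27. 52.] rect [531.6  13.9] [62.5 28.8] 12.2
top mouth z>70..86 294 [379. 210.] [530.6  15.   76.2] z [70. 82.] rect [530.6  16.4] [84.1 52.9] 12.5
top red 225 [376. 145.] [672.1  47.2 301.8] z [295. 307.] rect [672.8  48.1] [18.  72.7] 12.7
top stand 37 [322. 145.] [717.3 179.1  51.9] z [46. 56.] rect [718.6 177.2] [34.3 13.7] 60.4
top stand 561 [288. 240.] [441.2 268.6  49.3] z [45. 55.] rect [443.2 271.8] [103.7  76.5] 24.0
top yell 164 [327. 136.] [741.6 162.2  64.4] z [60. 69.] rect [740.  163.4] [33.4 48.2] 58.2
top yell 56 [374. 188.] [593.5  30.2  62.8] z [60. 66.] rect [594.4  26. ] [ 9.8 66.9] 11.7
```

```bash
python3 - <<'E'
from h import *
for n in("scene","top"):
    z=np.load(n+'0.npz'); im,W=z['im'],z['W']; Z=W[...,2]
    m=(Z>96)&(Z<112)&(W[...,0]>380)&(W[...,0]<510)&(W[...,1]>210)&(W[...,1]<340)
    P=W[m]; r=cv2.minAreaRect(P[:,:2].astype(np.float32)); print(n,m.sum(),np.median(P,0).round(1),r)
    m=(Z>150)&(W[...,0]>250)&(W[...,0]<900)
    print('high',np.percentile(Z[m],[0,5,25,50,75,95]).round())
    c=z['W'][230,213] if n=='top' else z['W'][40,250]; print(c,z['W'][200,455])
E
```

```text
scene 544 [442.8 275.3 104.3] ((443.6306457519531, 274.4795227050781), (75.51824188232422, 32.50711441040039), 22.8115234375)
high [150. 155. 176. 180. 181. 302.]
[1117.33069533 -172.70539506  148.96936117] [ 333.13311532 -128.25476304   12.32054462]
top 302 [444. 272. 104.] ((443.31317138671875, 271.8371276855469), (75.76325988769531, 29.58900260925293), 24.734756469726562)
high [150. 153. 177. 180. 182. 264.]
[469.00133106 457.70094626 174.58806069] [ 552.16730288 -169.81890988  180.57097574]
```

```bash
python3 - <<'E'
from h import *
s=get_state(); R=s['tool_rot']; T=np.array(optics.camera_params('wrist')['cam_to_world'])
print(R.T@(T[:3,3]-s['eef_pos']), R.T@T[:3,:3],s['time_s'],arm.grasp_offset)
E
```

```text
[  80.13349602   -0.65956203 -142.40644151] [[-5.73854258e-04 -9.49639166e-01 -3.13345059e-01]
 [ 9.99999611e-01 -3.35182451e-04 -8.15559859e-04]
 [ 6.69459820e-04 -3.13345405e-01  9.49638989e-01]] 0.1 18.700000000000003
```

Emit:
{"method": "jog_arm", "body": {"angular": [[0,0,0.13],[0,0,0.26],[0,0,0.39],[0,0,0.52],[0,0,0.65],[0,0,0.78],[0,0,0.91],[0,0,1.04],[0,0,1.17],[0,0,1.3],[0,0,1.44],[0,0,1.58]], "xyz": [[0.01,0.03,0.01],[0.022,0.065,0.02],[0.034,0.1,0.02],[0.046,0.14,0.02],[0.058,0.18,0.02],[0.07,0.22,0.02],[0.08,0.26,0.02],[0.09,0.3,0.02],[0.1,0.34,0.02],[0.11,0.38,0.02],[0.12,0.42,0.02],[0.13,0.46,0.02]], "jaw": [1,1,1,1,1,1,1,1,1,1,1,1]}}

```text
time_s: 1.6
eef_pos: [376.7, -112.9, 251.2]
tool_rot: [[-0.407, 0.913, -0.0], [0.913, 0.407, -0.0], [-0.0, -0.0, -1.0]]
contact_force: [1.5, 0.3, -0.0]
finger_gap: 85.6
grip_force: 0.0
```

Emit:
{"method": "jog_arm", "body": {"angular": [[0,0,0.13],[0,0,0.26],[0,0,0.39],[0,0,0.52],[0,0,0.65],[0,0,0.78],[0,0,0.91],[0,0,1.04],[0,0,1.17],[0,0,1.3],[0,0,1.44],[0,0,1.575]], "xyz": [[0.006,0.033,0],[0.012,0.066,0],[0.018,0.099,0],[0.024,0.132,0],[0.03,0.165,0],[0.036,0.198,0],[0.042,0.231,0],[0.048,0.264,0],[0.054,0.297,0],[0.06,0.33,0],[0.064,0.36,0],[0.067,0.387,0]], "jaw": [1,1,1,1,1,1,1,1,1,1,1,1]}}

```text
time_s: 3.1
eef_pos: [443.7, 273.7, 250.9]
tool_rot: [[-0.912, -0.411, -0.001], [-0.411, 0.912, -0.0], [0.001, 0.0, -1.0]]
contact_force: [0.7, -0.5, 0.2]
finger_gap: 85.2
grip_force: 0.0
```

```bash
cat > cw.py <<'E'
from h import *
s=get_state(); p,im,d,W=look('wrist'); cv2.imwrite('pics/w1.png',im)
Z=W[...,2]; print(s['time_s'],s['eef_pos'].round(1),s['tool_rot'].round(3).tolist(),s['contact_force'].round(1),s['q'].round(2))
m=((Z>95)&(Z<115)).astype(np.uint8)
k,l,st,c=cv2.connectedComponentsWithStats(m)
for i in range(1,k):
    if st[i,4]>500:
        P=W[l==i]; print(st[i],np.median(P,0).round(1),cv2.minAreaRect(P[:,:2].astype(np.float32)))
E
python3 cw.py
```

```text
3.1 [443.7 273.7 250.9] [[-0.912, -0.411, -0.001], [-0.411, 0.912, -0.0], [0.001, 0.0, -1.0]] [ 0.7 -0.5  0.2] [ 0.13  0.37 -0.98  1.77  0.33  1.18  1.05]
[590  39  40  54 575] [243.9 458.3 102.6] ((236.19989013671875, 461.95550537109375), (45.29627227783203, 27.92119598388672), 40.79216766357422)
[ 443   99   52   86 2707] [343.1 378.4 102.8] ((344.0032653808594, 380.4400634765625), (76.0536880493164, 30.983701705932617), 47.68830490112305)
[ 306  151   32   76 2333] [439.6 272.1 104.8] ((442.3760070800781, 272.9503173828125), (75.45211029052734, 29.857196807861328), 24.38463592529297)
[  0 206  21  36 616] [605.4  -5.7 104.8] ((607.67431640625, -5.541704177856445), (36.7358283996582, 9.52006721496582), 21.9654541015625)
```

Emit:
{"method": "jog_arm", "body": {"angular": [[0,0,0],[0,0,0],[0,0,0],[0,0,0],[0,0,0],[0,0,0],[0,0,0],[0,0,0],[0,0,0],[0,0,0],[0,0,0],[0,0,0]], "xyz": [[-0.001,-0.001,-0.03],[-0.001,-0.001,-0.06],[-0.001,-0.001,-0.09],[-0.001,-0.001,-0.12],[-0.001,-0.001,-0.145],[-0.001,-0.001,-0.165],[-0.001,-0.001,-0.178],[-0.001,-0.001,-0.185],[-0.001,-0.001,-0.185],[-0.001,-0.001,-0.185],[-0.001,-0.001,-0.185],[-0.001,-0.001,-0.185]], "jaw": [1,1,1,1,1,1,1,1,1,-1,-1,-1], "squeeze": 40}}

```text
time_s: 4.65
eef_pos: [442.9, 271.8, 66.6]
tool_rot: [[-0.913, -0.407, 0.001], [-0.407, 0.913, 0.0], [-0.001, -0.0, -1.0]]
contact_force: [-0.2, 1.0, -0.0]
finger_gap: 32.0
grip_force: 0.0
```

Emit:
{"method": "jog_arm", "body": {"angular": [[0,0,0],[0,0,0],[0,0,0],[0,0,0]], "xyz": [[0,0,0],[0,0,0],[0,0,0],[0,0,0]], "jaw": [-1,-1,-1,-1]}}

```text
time_s: 5.15
eef_pos: [442.9, 271.8, 66.6]
tool_rot: [[-0.913, -0.407, 0.001], [-0.407, 0.913, 0.0], [-0.0, -0.0, -1.0]]
contact_force: [-1.0, -1.0, 5.7]
finger_gap: 29.5
grip_force: 43.8
```

Emit:
{"method": "jog_arm", "body": {"angular": [[0,0,0],[0,0,0],[0,0,0],[0,0,0],[0,0,0],[0,0,-0.03],[0,0,-0.07],[0,0,-0.11],[0,0,-0.15],[0,0,-0.19],[0,0,-0.211],[0,0,-0.211]], "xyz": [[0,0,0.015],[0,0,0.04],[0,0,0.075],[0,0,0.11],[0,0,0.14],[0.01,-0.015,0.16],[0.025,-0.04,0.163],[0.042,-0.07,0.163],[0.06,-0.1,0.163],[0.075,-0.125,0.163],[0.083,-0.135,0.163],[0.083,-0.135,0.163]], "jaw": [-1,-1,-1,-1,-1,-1,-1,-1,-1,-1,-1,-1]}}

```text
time_s: 6.65
eef_pos: [525.9, 136.7, 229.3]
tool_rot: [[-0.979, -0.206, -0.0], [-0.206, 0.979, 0.001], [0.0, 0.001, -1.0]]
contact_force: [-0.9, 1.4, -2.3]
finger_gap: 29.2
grip_force: 43.0
```

```bash
cat > cw2.py <<'E'
from h import *
s=get_state(); p,im,d,W=look('wrist'); cv2.imwrite('pics/w2.png',im)
Z=W[...,2]; print(s['time_s'],s['eef_pos'].round(1),s['tool_rot'].round(3).tolist(),s['contact_force'].round(1),s['finger_gap'],s['q'].round(2))
m=((Z>73)&(Z<84)&(np.hypot(W[...,0]-531,W[...,1]-17)<53)).astype(np.uint8)
k,l,st,c=cv2.connectedComponentsWithStats(m)
for i in range(1,k):
    if st[i,4]>100:
        P=W[l==i]; print(st[i],np.median(P,0).round(1),cv2.minAreaRect(P[:,:2].astype(np.float32)))
E
python3 cw2.py
```

```text
6.65 [525.9 136.7 229.3] [[-0.979, -0.206, -0.0], [-0.206, 0.979, 0.001], [0.0, 0.001, -1.0]] [-0.9  1.4 -2.3] 29.212363604568935 [ 0.33  0.41 -0.88  1.76  0.34  1.14  1.13]
[ 168  126   65   86 2366] [526.5  13.4  77.1] ((530.0387573242188, 17.991943359375), (84.04698944091797, 53.71575164794922), 12.203922271728516)
```

View pics/w2.png

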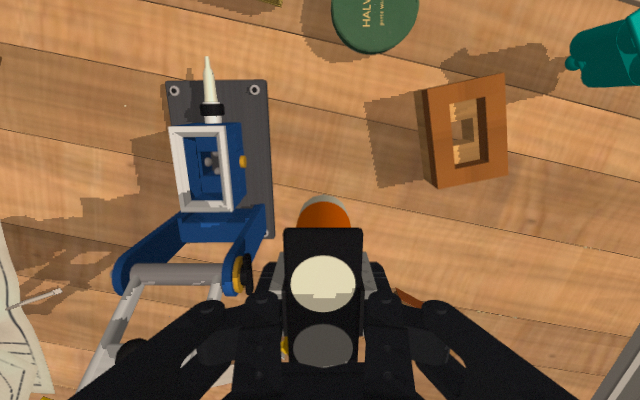

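The view shows the held cartridge's top plate at (322,295), the cradle mouth at (205,167) and the empty stand at (465,130). Next I'll measure the cartridge relative to the mouth in this same view.

```bash
cat > cw3.py <<'E'
from h import *
s=get_state(); p,im,d,W=look('wrist'); Z=W[...,2]
e=s['eef_pos']
m=((abs(Z-e[2]-38.5)<8)&(np.hypot(W[...,0]-e[0],W[...,1]-e[1])<50)).astype(np.uint8)
k,l,st,c=cv2.connectedComponentsWithStats(m); i=1+np.argmax(st[1:,4]); P=W[l==i]
r=cv2.minAreaRect(P[:,:2].astype(np.float32)); print('cart',st[i],np.median(P,0).round(1),r, 'minus tcp',np.array(r[0])-e[:2])
# white lead-in ring and its inner hole
m=((Z>71)&(Z<84)&(np.hypot(W[...,0]-531,W[...,1]-17)<53)).astype(np.uint8)
cs,h=cv2.findContours(m,cv2.RETR_CCOMP,cv2.CHAIN_APPROX_NONE)
for c,hh in zip(cs,h[0]):
    if cv2.contourArea(c)>300:
        q=c[:,0]; P=W[q[:,1],q[:,0]]; print(hh[3],cv2.contourArea(c),P[:,2].min().round(),cv2.minAreaRect(P[np.isfinite(P[:,0])&(abs(P[:,2]-77)<8)][:,:2].astype(np.float32)))
E
python3 cw3.py
```

```text
cart [  246   227   155   141 11929] [516.  136.3 267.6] ((519.6922607421875, 137.17367553710938), (64.46701049804688, 57.14030456542969), 11.441506385803223) minus tcp [-5.5959179  -0.55741048]
-1 4646.0 71.0 ((530.011962890625, 17.884172439575195), (83.77216339111328, 53.69078063964844), 11.796076774597168)
0 2194.0 71.0 ((529.5462036132812, 18.586015701293945), (65.91143798828125, 36.10383987426758), 12.514269828796387)
```

```bash
cat > cw4.py <<'E'
from h import *
s=get_state(); p,im,d,W=look('wrist'); e=s['eef_pos']; R=s['tool_rot']
L=(W-e)@R; m=(abs(L[...,2]+38)<4)
m=cv2.morphologyEx(m.astype(np.uint8),cv2.MORPH_OPEN,np.ones((5,5)))
for r in range(225,385,12):
    q=np.where(m[r])[0]
    if len(q): print(r,q.min(),q.max(),L[r,q.min()].round(1),L[r,q.max()].round(1))
for c in (295,305,320,335,350):
    q=np.where(m[:,c])[0]; print('col',c,q.min(),q.max(),L[q.min(),c].round(1),L[q.max(),c].round(1))
E
python3 cw4.py
```

```text
237 283 362 [ 33.7 -14.1 -36.8] [ 33.8  15.2 -37.1]
249 283 362 [ 27.8 -14.6 -34.8] [ 28.6  15.5 -36.4]
261 284 361 [ 23.3 -14.2 -36. ] [ 24.1  15.2 -37.5]
273 284 360 [ 18.5 -14.3 -36.7] [ 18.8  15.  -37.3]
285 285 361 [ 13.5 -14.1 -37.3] [ 11.5  16.1 -34.2]
297 278 367 [  8.7 -16.9 -38.3] [  8.1  18.2 -37.5]
309 281 365 [  3.5 -15.9 -38.9] [  5.   17.1 -40.9]
321 281 364 [ -1.5 -16.  -39.8] [ -0.9  17.  -40.6]
333 282 363 [ -9.8 -16.3 -37. ] [ -9.   17.3 -37.9]
345 288 357 [-15.8 -14.  -37.2] [-14.6  14.9 -38.6]
357 288 357 [-23.3 -14.4 -36.1] [-24.6  15.7 -34.9]
col 295 227 361 [ 37.   -9.7 -35.1] [-24.1 -11.3 -37.5]
col 305 227 363 [ 37.7  -5.8 -36.7] [-24.   -6.9 -38.7]
col 320 227 367 [ 37.4  -0.3 -36.2] [-26.2  -0.5 -38.7]
col 335 227 364 [ 37.3   5.2 -35.9] [-24.5   5.9 -38.8]
col 350 227 361 [ 37.4  10.7 -36.1] [-23.5  12.3 -38.2]
```

Emit:
{"method": "jog_arm", "body": {"angular": [[0,0,0],[0,0,0],[0,0,0],[0,0,0.005],[0,0,0.005],[0,0,0.005],[0,0,0.005],[0,0,0.005],[0,0,0.005],[0,0,0.005],[0,0,0.005]], "xyz": [[0.0005,-0.02,0],[0.0015,-0.045,0],[0.0025,-0.075,0],[0.0036,-0.1,0],[0.0036,-0.115,0],[0.0036,-0.1194,-0.01],[0.0036,-0.1194,-0.035],[0.0036,-0.1194,-0.065],[0.0036,-0.1194,-0.09],[0.0036,-0.1194,-0.105],[0.0036,-0.1194,-0.105]], "jaw": [-1,-1,-1,-1,-1,-1,-1,-1,-1,-1,-1]}}

```text
time_s: 8.18
eef_pos: [528.6, 18.2, 123.4]
tool_rot: [[-0.977, -0.213, -0.002], [-0.213, 0.977, 0.001], [0.002, 0.001, -1.0]]
contact_force: [-0.8, 0.2, -1.3]
finger_gap: 29.9
grip_force: 42.9
```

```bash
cat > cw5.py <<'E'
from h import *
s=get_state(); p,im,d,W=look('wrist'); cv2.imwrite('pics/w3.png',im); e=s['eef_pos']; R=s['tool_rot']
print(s['time_s'],e.round(1),s['contact_force'].round(1),s['grip_force'],s['q'].round(2),R.round(3).tolist())
p,im,d,W=look('scene'); cv2.imwrite('pics/s3.png',cv2.resize(im[40:240,230:470],None,fx=3,fy=3)[:600,:720])
E
python3 cw5.py
```

```text
8.175 [528.6  18.2 123.4] [-0.8  0.2 -1.3] 42.925250083208084 [ 0.48  0.5  -0.79  1.9   0.44  0.93  1.27] [[-0.977, -0.213, -0.002], [-0.213, 0.977, 0.001], [0.002, 0.001, -1.0]]
```

View pics/w3.png

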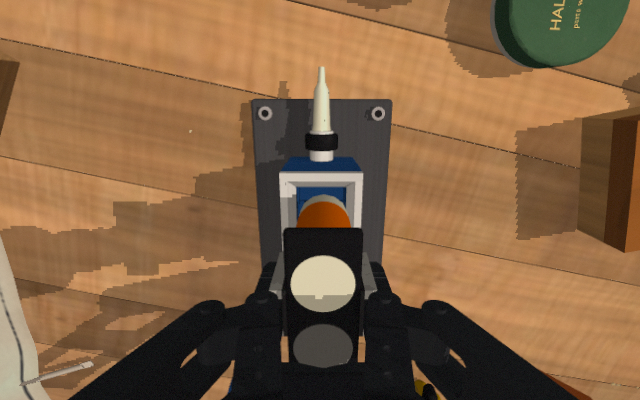

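The mouth ring (columns 280–363) and the cartridge (284–362) are aligned laterally to within about 1 mm, so I'm descending in steps and watching the force.

Emit:
{"method": "jog_arm", "body": {"angular": [[0,0,0],[0,0,0],[0,0,0],[0,0,0],[0,0,0],[0,0,0]], "xyz": [[0.0007,-0.0007,-0.004],[0.0007,-0.0007,-0.009],[0.0007,-0.0007,-0.013],[0.0007,-0.0007,-0.016],[0.0007,-0.0007,-0.018],[0.0007,-0.0007,-0.018]], "jaw": [-1,-1,-1,-1,-1,-1]}}

```text
time_s: 9.02
eef_pos: [530.0, 16.7, 106.2]
tool_rot: [[-0.977, -0.212, -0.0], [-0.212, 0.977, 0.0], [0.0, 0.0, -1.0]]
contact_force: [0.2, 0.8, -2.5]
finger_gap: 29.6
grip_force: 42.9
```

Emit:
{"method": "jog_arm", "body": {"angular": [[0,0,0],[0,0,0],[0,0,0],[0,0,0],[0,0,0],[0,0,0]], "xyz": [[0,0,-0.002],[0,0,-0.004],[0,0,-0.006],[0,0,-0.008],[0,0,-0.01],[0,0,-0.01]], "jaw": [-1,-1,-1,-1,-1,-1]}}

```text
time_s: 9.78
eef_pos: [529.9, 16.6, 96.1]
tool_rot: [[-0.977, -0.212, -0.0], [-0.212, 0.977, 0.0], [0.0, 0.0, -1.0]]
contact_force: [0.2, 0.1, -2.1]
finger_gap: 29.4
grip_force: 42.9
```

Emit:
{"method": "jog_arm", "body": {"angular": [[0,0,0],[0,0,0],[0,0,0],[0,0,0],[0,0,0],[0,0,0],[0,0,0]], "xyz": [[0,0,-0.001],[0,0,-0.002],[0,0,-0.002],[0,0,-0.002],[0,0,-0.002],[0,0,-0.002],[0,0,-0.002]], "jaw": [-1,-1,-1,1,1,1,1]}}

```text
time_s: 10.65
eef_pos: [530.1, 16.7, 94.4]
tool_rot: [[-0.977, -0.212, 0.0], [-0.212, 0.977, 0.0], [-0.0, -0.0, -1.0]]
contact_force: [0.0, 0.1, -0.6]
finger_gap: 85.4
grip_force: 0.0
```

Emit:
{"method": "jog_arm", "body": {"angular": [[0,0,0],[0,0,0],[0,0,0],[0,0,0],[0,0,0],[0,0,0],[0,0,0],[0,0,0],[0,0,0],[0,0,0],[0,0,0]], "xyz": [[0,0,0],[0,0,0.01],[0,0,0.03],[0,0,0.055],[0,0,0.085],[0,0,0.115],[0,0,0.145],[0,0.0,0.165],[0,0.0,0.175],[0,0,0.18],[0,0,0.18]], "jaw": [1,1,1,1,1,1,1,1,1,1,1]}}

```text
time_s: 12.02
eef_pos: [529.9, 16.6, 274.2]
tool_rot: [[-0.977, -0.212, -0.0], [-0.212, 0.977, -0.0], [0.0, 0.0, -1.0]]
contact_force: [-0.3, -0.5, -0.6]
finger_gap: 85.1
grip_force: 0.0
```

```bash
cat > cw6.py <<'E'
from h import *
s=get_state(); p,im,d,W=look('wrist'); cv2.imwrite('pics/w4.png',im); e=s['eef_pos']
print(s['time_s'],e.round(1),s['contact_force'].round(1),s['finger_gap'],s['q'].round(2))
Z=W[...,2]; m=(Z>112)&(Z<142)&(np.hypot(W[...,0]-531,W[...,1]-17)<50)
P=W[m]; print('cart top',np.median(P,0).round(1),np.percentile(P[:,2],[5,95]),cv2.minAreaRect(P[:,:2].astype(np.float32)))
for n in('scene','top'):
    p,im,d,W=look(n); H,S,V=cv2.split(cv2.cvtColor(im,cv2.COLOR_BGR2HSV)); m=((H<6)|(H>174))&(S>150)&(W[...,2]>200)&(W[...,0]>550)&(W[...,0]<750)
    P=W[m]; print(n,m.sum(),np.percentile(P[:,2],[2,50,98]) if len(P) else '', cv2.minAreaRect(P[:,:2].astype(np.float32)) if len(P)>5 else '')
E
python3 cw6.py
```

```text
12.025 [529.9  16.6 274.2] [-0.3 -0.5 -0.6] 85.10938634181525 [ 0.58  0.33 -0.88  1.73  0.27  1.21  1.41]
cart top [528.2  14.2 130.6] [128.96994311 131.92929039] ((530.9271850585938, 14.8676118850708), (75.73368835449219, 30.50958824157715), 12.506514549255371)
scene 180 [294.43539106 301.37827038 304.43170109] ((618.4600830078125, 34.92399597167969), (124.81996154785156, 75.54176330566406), 14.866518020629883)
top 224 [295.55625162 302.04395301 306.76082443] ((622.7671508789062, 35.67478561401367), (122.9818344116211, 72.8576889038086), 13.906522750854492)
```

View pics/w4.png

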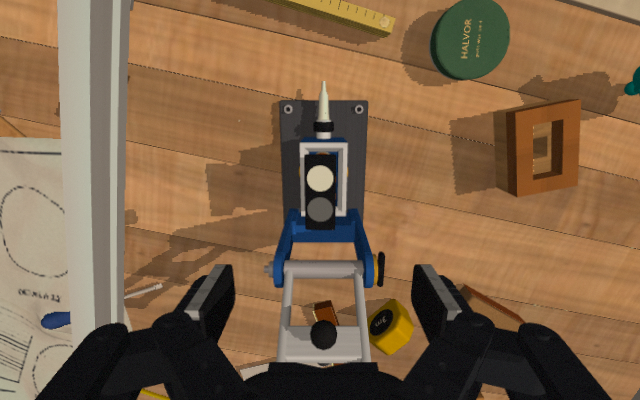

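The cartridge stands proud in the cradle with its top at z 130.6 (expected about 131), seen at (320,195). The press arm is up behind it. Next I go above the handle, turned so the fingers close across the tube.

Emit:
{"method": "jog_arm", "body": {"angular": [[0,0,-0.1],[0,0,-0.25],[0,0,-0.4],[0,0,-0.55],[0,0,-0.7],[0,0,-0.85],[0,0,-1.0],[0,0,-1.15],[0,0,-1.3],[0,0,-1.45],[0,0,-1.571],[0,0,-1.571]], "xyz": [[0,0,0.03],[0,0,0.06],[0,0,0.085],[0,0,0.1],[0.02,0.0044,0.1],[0.045,0.01,0.1],[0.07,0.0154,0.1],[0.095,0.021,0.1],[0.12,0.0265,0.1],[0.135,0.0298,0.1],[0.1424,0.0314,0.09],[0.1424,0.0314,0.09]], "jaw": [1,1,1,1,1,1,1,1,1,1,1,1]}}

```text
time_s: 13.68
eef_pos: [672.2, 48.3, 362.3]
tool_rot: [[-0.213, 0.977, -0.003], [0.977, 0.213, -0.0], [0.0, -0.003, -1.0]]
contact_force: [0.4, -0.2, 0.4]
finger_gap: 85.6
grip_force: 0.0
```

```bash
cat > cw7.py <<'E'
from h import *
s=get_state(); p,im,d,W=look('wrist'); cv2.imwrite('pics/w5.png',im); e=s['eef_pos']
print(s['time_s'],e.round(1),s['contact_force'].round(1),s['q'].round(2),s['tool_rot'].round(3).tolist())
H,S,V=cv2.split(cv2.cvtColor(im,cv2.COLOR_BGR2HSV)); m=((H<6)|(H>174))&(S>150)&(W[...,2]>280)&(W[...,2]<320)
P=W[m]; print(m.sum(),np.percentile(P[:,2],[2,50,98]),cv2.minAreaRect(P[:,:2].astype(np.float32)))
p,im,d,W=look('scene'); Z=W[...,2]
u=np.array([.977,.212]); D=W[...,:2]-np.array([530.5,17]); lx=D@u; ly=D@np.array([-.212,.977])
for a in range(-130,-40,15):
    m=(lx>a)&(lx<a+15)&(abs(ly)<30); print(a,np.nanmax(Z[m]).round() if m.any() else None)
E
python3 cw7.py
```

```text
13.675 [672.2  48.3 362.3] [ 0.4 -0.2  0.4] [ 0.2   0.49 -0.57  1.23  0.26  1.49 -0.11] [[-0.213, 0.977, -0.003], [0.977, 0.213, -0.0], [0.0, -0.003, -1.0]]
2279 [296.83700472 302.68873267 304.77909548] ((673.2308959960938, 48.626556396484375), (17.506296157836914, 71.42420196533203), 11.667362213134766)
-130 2.0
-115 31.0
-100 34.0
-85 35.0
-70 41.0
-55 79.0
```

View pics/w5.png

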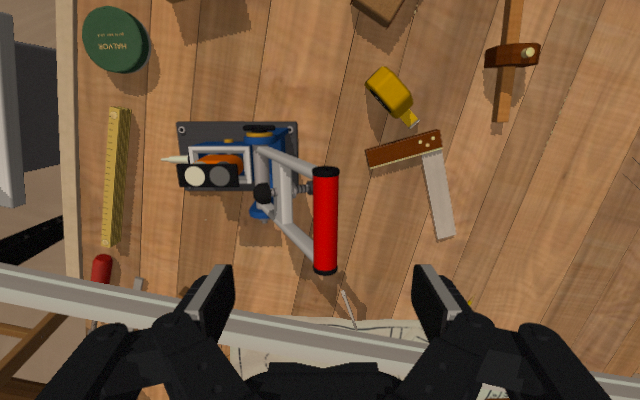

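The view shows the red handle at (326,220), centred between the open fingers; it measures (673, 48.5) at z≈296, as expected. Descending and gripping lightly.

Emit:
{"method": "jog_arm", "body": {"angular": [[0,0,0],[0,0,0],[0,0,0],[0,0,0],[0,0,0],[0,0,0],[0,0,0],[0,0,0],[0,0,0],[0,0,0],[0,0,0],[0,0,0]], "xyz": [[0.0008,0.0002,-0.02],[0.0008,0.0002,-0.045],[0.0008,0.0002,-0.065],[0.0008,0.0002,-0.08],[0.0008,0.0002,-0.086],[0.0008,0.0002,-0.086],[0.0008,0.0002,-0.086],[0.0008,0.0002,-0.086],[0.0008,0.0002,-0.086],[0.0008,0.0002,-0.086],[0.0008,0.0002,-0.086],[0.0008,0.0002,-0.086]], "jaw": [1,1,1,1,1,1,-1,-1,-1,-1,-1,-1], "squeeze": 30}}

```text
time_s: 15.28
eef_pos: [673.6, 48.4, 278.7]
tool_rot: [[-0.211, 0.977, 0.001], [0.977, 0.211, 0.0], [-0.0, 0.001, -1.0]]
contact_force: [2.7, -0.2, 0.9]
finger_gap: 17.0
grip_force: 29.6
```

```bash
python3 - <<'E'
from h import *
s=get_state(); print(s['time_s'],s['eef_pos'],s['contact_force'],s['finger_gap'])
H=np.array([600.9,32.3,148]); u=np.array([.977,.212,0])
h=s['eef_pos']+[0,0,18.7]; v=h-H; print(v@u, v[2], np.hypot(v@u,v[2]))
a0=np.arctan2(v[2],-(v@u)); print(a0)
f=lambda a:165*(-np.cos(a)*u+np.sin(a)*np.array([0,0,1]))
for a in np.arange(a0,0.2,-0.08): print(round(a,3),((f(a)-f(a0))/1000).round(4))
E
```

```text
15.275 [673.63432242  48.38546557 278.70447232] [ 2.66711913 -0.19320177  0.94637869] 17.005071175911326
74.47155170684812 149.40447232065668 166.93624041243896
2.033207951926906
2.033 [0. 0. 0.]
1.953 [-0.0118 -0.0026  0.0054]
1.873 [-0.0239 -0.0052  0.0098]
1.793 [-0.0364 -0.0079  0.0133]
1.713 [-0.049  -0.0106  0.0157]
1.633 [-0.0619 -0.0134  0.017 ]
1.553 [-0.0747 -0.0162  0.0173]
1.473 [-0.0876 -0.019   0.0165]
1.393 [-0.1004 -0.0218  0.0147]
1.313 [-0.113  -0.0245  0.0119]
1.233 [-0.1253 -0.0272  0.008 ]
1.153 [-0.1373 -0.0298  0.0031]
1.073 [-0.1489 -0.0323 -0.0027]
0.993 [-0.1599 -0.0347 -0.0094]
0.913 [-0.1704 -0.037  -0.0171]
0.833 [-0.1803 -0.0391 -0.0256]
0.753 [-0.1895 -0.0411 -0.0348]
0.673 [-0.1979 -0.043  -0.0448]
0.593 [-0.2056 -0.0446 -0.0554]
0.513 [-0.2124 -0.0461 -0.0667]
0.433 [-0.2182 -0.0474 -0.0784]
0.353 [-0.2232 -0.0484 -0.0906]
0.273 [-0.2271 -0.0493 -0.1032]
```

Emit:
{"method": "jog_arm", "body": {"angular": [[0,0,0],[0,0,0],[0,0,0],[0,0,0],[0,0,0],[0,0,0],[0,0,0]], "xyz": [[-0.006,-0.0013,0.0029],[-0.0118,-0.0026,0.0054],[-0.0239,-0.0052,0.0098],[-0.0364,-0.0079,0.0133],[-0.049,-0.0106,0.0157],[-0.0619,-0.0134,0.017],[-0.0747,-0.0162,0.0173]], "jaw": [-1,-1,-1,-1,-1,-1,-1]}}

```text
time_s: 16.15
eef_pos: [602.9, 33.2, 299.7]
tool_rot: [[-0.211, 0.977, 0.013], [0.977, 0.211, 0.002], [-0.001, 0.014, -1.0]]
contact_force: [12.1, 2.2, 12.2]
finger_gap: 16.9
grip_force: 29.2
```

Emit:
{"method": "jog_arm", "body": {"angular": [[0,0,0],[0,0,0],[0,0,0]], "xyz": [[0,0,0.002],[0,0,0.004],[0,0,0.004]], "jaw": [-1,-1,-1]}}

```text
time_s: 16.52
eef_pos: [600.1, 32.6, 300.2]
tool_rot: [[-0.211, 0.977, 0.004], [0.977, 0.211, 0.001], [0.0, 0.004, -1.0]]
contact_force: [6.7, 2.9, -0.3]
finger_gap: 16.5
grip_force: 30.1
```

```bash
cat > cw8.py <<'E'
from h import *
s=get_state(); print(s['time_s'],s['eef_pos'],s['contact_force'],s['wrist_torque'],s['finger_gap'],s['q'].round(2))
for n in('scene','top','wrist'):
    p,im,d,W=look(n); H,S,V=cv2.split(cv2.cvtColor(im,cv2.COLOR_BGR2HSV)); Z=W[...,2]
    cv2.imwrite(f'pics/{n}8.png',im)
    m=((H<6)|(H>174))&(S>150)&(Z>120)&(Z<330)&(W[...,0]>400)&(W[...,0]<750)&(abs(W[...,1]-20)<70)
    P=W[m]; print(n,m.sum(),np.percentile(P,[2,50,98],axis=0).round(1).tolist() if m.sum()>5 else '')
    m=(Z>105)&(Z<142)&(np.hypot(W[...,0]-531,W[...,1]-17)<45)
    if m.sum()>20: print('  cart z',m.sum(),np.percentile(Z[m],[10,50,90]).round(1),np.median(W[m],0).round(1))
E
python3 cw8.py
```

```text
16.525 [600.14127388  32.56058671 300.15550302] [ 6.69464442  2.94469716 -0.27784122] [ 0.39715922 -1.70872584 -0.06679165] 16.52043358755484 [ 0.3   0.38 -0.59  1.54  0.22  1.29 -0.11]
scene 105 [[585.6, 23.2, 312.9], [593.4, 49.1, 319.8], [608.1, 68.1, 321.8]]
  cart z 461 [110.4 128.8 131.1] [529.2  22.5 128.8]
top 51 [[532.7, 5.1, 132.5], [591.2, 60.7, 318.4], [600.8, 67.7, 323.1]]
  cart z 336 [126.4 129.8 133.4] [530.6  15.1 129.8]
wrist 4920 [[586.6, -0.1, 314.5], [599.0, 37.1, 320.4], [612.0, 66.2, 322.3]]
  cart z 2218 [127.8 130.5 131.6] [531.2  18.1 130.5]
```

Emit:
{"method": "jog_arm", "body": {"angular": [[0,0,0],[0,0,0],[0,0,0],[0,0,0],[0,0,0],[0,0,0],[0,0,0],[0,0,0]], "xyz": [[0,0,0],[0,0,0],[0,0,-0.003],[0,0,-0.008],[0,0,-0.008],[0,0,-0.008],[0,0,-0.008],[0,0,-0.008]], "jaw": [0,0,0,0,-1,-1,-1,-1], "squeeze": 20}}

```text
time_s: 17.68
eef_pos: [598.8, 32.1, 291.4]
tool_rot: [[-0.211, 0.977, 0.0], [0.977, 0.211, 0.0], [0.0, 0.0, -1.0]]
contact_force: [4.2, 0.7, -4.0]
finger_gap: 16.9
grip_force: 20.3
```

```bash
cat > st.py <<'E'
from h import *
s=get_state(); print(s['time_s'],s['eef_pos'].round(2),s['contact_force'].round(1),s['wrist_torque'].round(2),s['finger_gap'])
H=np.array([600.9,32.3,148]); u=np.array([.977,.212,0])
v=s['eef_pos']-H; a=np.arccos(np.clip(-(v@u)/165,-1,1)); print('lx',v@u,'a',a,'offset',148+165*np.sin(a)-s['eef_pos'][2])
f=lambda a:165*(-np.cos(a)*u+np.sin(a)*np.array([0,0,1]))
for i in range(13):
    b=a-.08*i; print(round(b,3),((f(b)-f(a)+[0,0,9*(a-b)])/1000).round(4))
E
python3 st.py
```

```text
17.675 [598.78  32.06 291.4 ] [ 4.2  0.7 -4. ] [ 0.15 -0.87  0.04] 16.863103451838555
lx -2.12719533638911 a 1.557903876696374 offset 21.582577667831686
1.558 [0. 0. 0.]
1.478 [-0.0129 -0.0028  0.    ]
1.398 [-0.0257 -0.0056 -0.001 ]
1.318 [-0.0383 -0.0083 -0.0031]
1.238 [-0.0506 -0.011  -0.0062]
1.158 [-0.0626 -0.0136 -0.0103]
1.078 [-0.0742 -0.0161 -0.0153]
0.998 [-0.0853 -0.0185 -0.0213]
0.918 [-0.0959 -0.0208 -0.0282]
0.838 [-0.1058 -0.023  -0.0359]
0.758 [-0.115  -0.025  -0.0444]
0.678 [-0.1235 -0.0268 -0.0536]
0.598 [-0.1312 -0.0285 -0.0635]
```

Emit:
{"method": "jog_arm", "body": {"angular": [[0,0,0],[0,0,0],[0,0,0],[0,0,0],[0,0,0],[0,0,0],[0,0,0],[0,0,0],[0,0,0],[0,0,0],[0,0,0]], "xyz": [[-0.0129,-0.0028,0],[-0.0257,-0.0056,-0.001],[-0.0383,-0.0083,-0.0031],[-0.0506,-0.011,-0.0062],[-0.0626,-0.0136,-0.0103],[-0.0742,-0.0161,-0.0153],[-0.0853,-0.0185,-0.0213],[-0.0959,-0.0208,-0.0282],[-0.1058,-0.023,-0.0359],[-0.1058,-0.023,-0.0359],[-0.1058,-0.023,-0.0359]], "jaw": [-1,-1,-1,-1,-1,-1,-1,-1,-1,-1,-1]}}

```text
time_s: 19.05
eef_pos: [494.5, 9.7, 256.2]
tool_rot: [[-0.212, 0.977, 0.004], [0.977, 0.212, 0.001], [0.0, 0.005, -1.0]]
contact_force: [9.9, 2.0, -8.0]
finger_gap: 16.9
grip_force: 20.5
```

```bash
python3 st.py; python3 cw8.py
```

```text
19.05 [494.49   9.67 256.16] [ 9.9  2.  -8. ] [ 0.46 -2.05  0.  ] 16.937256683140387
lx -108.76197132763593 a 0.8510905262647714 offset 15.919424011322462
0.851 [0. 0. 0.]
0.771 [-0.0093 -0.002  -0.0084]
0.691 [-0.018  -0.0039 -0.0175]
0.611 [-0.0258 -0.0056 -0.0272]
0.531 [-0.0327 -0.0071 -0.0376]
0.451 [-0.0388 -0.0084 -0.0485]
0.371 [-0.044  -0.0095 -0.0599]
0.291 [-0.0482 -0.0105 -0.0717]
0.211 [-0.0514 -0.0111 -0.0837]
0.131 [-0.0536 -0.0116 -0.096 ]
0.051 [-0.0547 -0.0119 -0.1085]
-0.029 [-0.0549 -0.0119 -0.1209]
-0.109 [-0.054  -0.0117 -0.1334]
19.05 [494.48884486   9.66663794 256.16052438] [ 9.93465609  2.04587849 -7.97720829] [ 0.45679294 -2.04878403  0.00463316] 16.937256683140387 [ 0.41  0.22 -0.61  1.84  0.14  1.12 -0.04]
scene 141 [[480.5, -15.0, 273.5], [491.5, 21.1, 278.5], [504.7, 45.9, 281.3]]
  cart z 467 [110.4 128.8 131.1] [528.7  22.4 128.8]
top 38 [[479.2, 29.1, 236.4], [488.5, 38.0, 278.3], [497.7, 45.9, 283.7]]
  cart z 88 [112.7 129.1 133.2] [524.7  21.3 129.1]
wrist 5048 [[481.2, -22.7, 273.9], [493.4, 14.2, 279.0], [506.3, 43.4, 281.0]]
  cart z 1020 [111.2 130.1 131.6] [518.   23.1 130.1]
```

Emit:
{"method": "jog_arm", "body": {"angular": [[0,0,0],[0,0,0],[0,0,0],[0,0,0],[0,0,0],[0,0,0],[0,0,0],[0,0,0]], "xyz": [[0,0,0],[0.001,0,0],[0.001,0,-0.003],[0.001,0,-0.007],[0.001,0,-0.007],[0.001,0,-0.007],[0.001,0,-0.007],[0.001,0,-0.007]], "jaw": [0,0,0,0,-1,-1,-1,-1]}}

```text
time_s: 20.2
eef_pos: [494.2, 9.2, 248.5]
tool_rot: [[-0.211, 0.977, 0.001], [0.977, 0.211, 0.001], [0.0, 0.001, -1.0]]
contact_force: [6.1, 0.9, -6.3]
finger_gap: 17.4
grip_force: 22.0
```

```bash
python3 st.py
```

```text
20.2 [494.2    9.2  248.53] [ 6.1  0.9 -6.3] [ 0.18 -0.96 -0.04] 17.35181954232945
lx -109.14076954607367 a 0.8480335698177505 offset 23.216706081507482
0.848 [0. 0. 0.]
0.768 [-0.0093 -0.002  -0.0084]
0.688 [-0.0179 -0.0039 -0.0175]
0.608 [-0.0257 -0.0056 -0.0273]
0.528 [-0.0326 -0.0071 -0.0377]
0.448 [-0.0387 -0.0084 -0.0487]
0.368 [-0.0438 -0.0095 -0.0601]
0.288 [-0.0479 -0.0104 -0.0718]
0.208 [-0.0511 -0.0111 -0.0839]
0.128 [-0.0533 -0.0116 -0.0962]
0.048 [-0.0544 -0.0118 -0.1086]
-0.032 [-0.0545 -0.0118 -0.1211]
-0.112 [-0.0536 -0.0116 -0.1335]
```

Emit:
{"method": "jog_arm", "body": {"angular": [[0,0,0],[0,0,0],[0,0,0],[0,0,0],[0,0,0],[0,0,0]], "xyz": [[-0.0093,-0.002,-0.0084],[-0.0179,-0.0039,-0.0175],[-0.0257,-0.0056,-0.0273],[-0.0326,-0.0071,-0.0377],[-0.037,-0.008,-0.0455],[-0.037,-0.008,-0.0455]], "jaw": [-1,-1,-1,-1,-1,-1]}}

```text
time_s: 20.95
eef_pos: [459.1, 1.6, 204.2]
tool_rot: [[-0.212, 0.977, 0.006], [0.977, 0.212, 0.001], [-0.0, 0.006, -1.0]]
contact_force: [8.7, 1.6, -3.6]
finger_gap: 17.5
grip_force: 21.5
```

```bash
sed -i 's/\.08\*i/.03*i/;s/range(13)/range(26)/' st.py; python3 st.py
```

```text
20.95 [459.1    1.62 204.22] [ 8.7  1.6 -3.6] [ 0.4  -1.88 -0.  ] 17.51485969309469
lx -145.037096728634 a 0.49700876642667324 offset 22.45091535256816
0.497 [0. 0. 0.]
0.467 [-0.0022 -0.0005 -0.0041]
0.437 [-0.0044 -0.0009 -0.0083]
0.407 [-0.0063 -0.0014 -0.0125]
0.377 [-0.0082 -0.0018 -0.0168]
0.347 [-0.0099 -0.0021 -0.0212]
0.317 [-0.0115 -0.0025 -0.0256]
0.287 [-0.0129 -0.0028 -0.0301]
0.257 [-0.0142 -0.0031 -0.0346]
0.227 [-0.0154 -0.0033 -0.0391]
0.197 [-0.0164 -0.0036 -0.0437]
0.167 [-0.0173 -0.0037 -0.0483]
0.137 [-0.018  -0.0039 -0.0529]
0.107 [-0.0186 -0.004  -0.0575]
0.077 [-0.019  -0.0041 -0.0622]
0.047 [-0.0193 -0.0042 -0.0669]
0.017 [-0.0195 -0.0042 -0.0715]
-0.013 [-0.0195 -0.0042 -0.0762]
-0.043 [-0.0194 -0.0042 -0.0809]
-0.073 [-0.0191 -0.0041 -0.0856]
-0.103 [-0.0186 -0.004  -0.0902]
-0.133 [-0.0181 -0.0039 -0.0949]
-0.163 [-0.0174 -0.0038 -0.0995]
-0.193 [-0.0165 -0.0036 -0.1041]
-0.223 [-0.0155 -0.0034 -0.1087]
-0.253 [-0.0144 -0.0031 -0.1132]
```

Emit:
{"method": "jog_arm", "body": {"angular": [[0,0,0],[0,0,0],[0,0,0],[0,0,0],[0,0,0]], "xyz": [[-0.001,-0.0002,-0.0045],[-0.0025,-0.0005,-0.009],[-0.0042,-0.0009,-0.0135],[-0.006,-0.0013,-0.018],[-0.0077,-0.0017,-0.0225]], "jaw": [-1,-1,-1,-1,-1]}}

```text
time_s: 21.58
eef_pos: [450.0, -0.4, 181.9]
tool_rot: [[-0.211, 0.977, 0.003], [0.977, 0.211, -0.0], [-0.001, 0.002, -1.0]]
contact_force: [0.3, 0.5, 7.5]
finger_gap: 17.3
grip_force: 22.9
```

```bash
python3 st.py | head -2; python3 cw8.py
```

```text
21.575 [ 4.4998e+02 -3.7000e-01  1.8190e+02] [0.3 0.5 7.5] [ 0.22 -0.25 -0.03] 17.343763796725227
lx -154.37081052649657 a 0.3608963978137724 offset 24.358898128510077
21.575 [ 4.49983264e+02 -3.65845702e-01  1.81904751e+02] [0.27157008 0.54285615 7.50533852] [ 0.21570577 -0.24778339 -0.02935934] 17.343763796725227 [ 0.43  0.22 -0.61  2.03  0.16  0.93 -0.05]
scene 158 [[436.1, -30.5, 204.2], [447.9, 9.3, 211.7], [460.4, 36.1, 214.1]]
  cart z 377 [109.6 128.1 131.1] [522.4  24.4 128.1]
top 33 [[435.2, 11.6, 130.3], [442.8, 29.5, 210.9], [523.0, 35.4, 313.8]]
  cart z 148 [124.7 130.1 133.3] [519.5  18.1 130.1]
wrist 5451 [[436.5, -32.0, 206.5], [448.4, 4.9, 211.6], [461.0, 33.7, 213.5]]
  cart z 1741 [129.7 130.7 131.7] [514.9   9.6 130.7]
```

```bash
python3 - <<'E'
import cv2
im=cv2.imread('pics/scene8.png'); cv2.imwrite('pics/s8c.png',cv2.resize(im[60:240,260:470],None,fx=3,fy=3))
E
```

```text
(no output)
```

View pics/s8c.png

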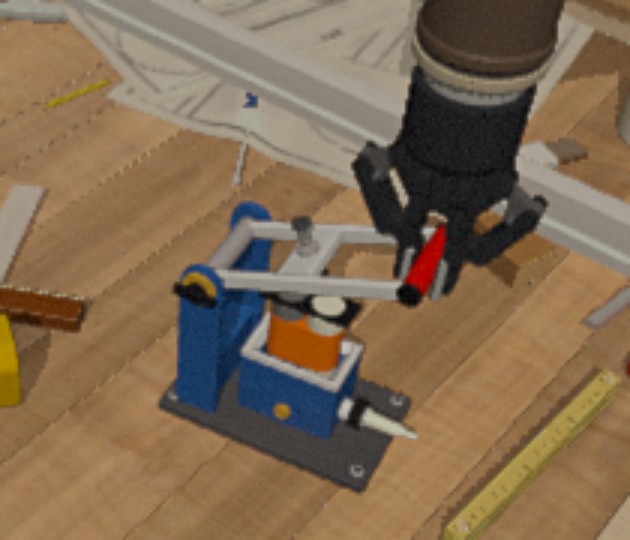

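The crop shows the arm over the cartridge with the foot just above its top plate. The fingers hold the red handle at (430,265) and the cartridge is still proud. Continuing slowly.

Emit:
{"method": "jog_arm", "body": {"angular": [[0,0,0],[0,0,0],[0,0,0],[0,0,0],[0,0,0]], "xyz": [[-0.001,-0.0002,-0.003],[-0.002,-0.0004,-0.006],[-0.0028,-0.0006,-0.009],[-0.0036,-0.0008,-0.012],[-0.0044,-0.0009,-0.015]], "jaw": [-1,-1,-1,-1,-1]}}

```text
time_s: 22.35
eef_pos: [445.5, -1.3, 166.6]
tool_rot: [[-0.211, 0.977, 0.002], [0.977, 0.211, -0.0], [-0.001, 0.002, -1.0]]
contact_force: [1.3, 0.7, 7.7]
finger_gap: 17.0
grip_force: 23.3
```

Emit:
{"method": "jog_arm", "body": {"angular": [[0,0,0],[0,0,0],[0,0,0],[0,0,0]], "xyz": [[-0.0006,-0.0001,-0.002],[-0.001,-0.0002,-0.004],[-0.0014,-0.0003,-0.006],[-0.0018,-0.0004,-0.008]], "jaw": [-1,-1,-1,-1]}}

```text
time_s: 22.85
eef_pos: [443.8, -1.7, 158.6]
tool_rot: [[-0.211, 0.977, 0.002], [0.977, 0.211, -0.0], [-0.0, 0.002, -1.0]]
contact_force: [0.5, 1.1, 7.5]
finger_gap: 17.1
grip_force: 23.4
```

Emit:
{"method": "jog_arm", "body": {"angular": [[0,0,0],[0,0,0],[0,0,0],[0,0,0]], "xyz": [[-0.0004,-0.0001,-0.002],[-0.0008,-0.0002,-0.004],[-0.0011,-0.0002,-0.006],[-0.0014,-0.0003,-0.008]], "jaw": [-1,-1,-1,-1]}}

```text
time_s: 23.35
eef_pos: [442.3, -2.0, 150.6]
tool_rot: [[-0.211, 0.977, 0.002], [0.977, 0.211, -0.0], [-0.0, 0.002, -1.0]]
contact_force: [0.7, 1.9, 7.4]
finger_gap: 16.8
grip_force: 23.6
```

Emit:
{"method": "jog_arm", "body": {"angular": [[0,0,0],[0,0,0],[0,0,0]], "xyz": [[-0.0003,-0.0001,-0.002],[-0.0006,-0.0001,-0.004],[-0.0009,-0.0002,-0.006]], "jaw": [-1,-1,-1]}}

```text
time_s: 23.72
eef_pos: [441.6, -2.2, 144.9]
tool_rot: [[-0.211, 0.977, 0.002], [0.977, 0.211, -0.0], [-0.001, 0.002, -1.0]]
contact_force: [0.1, 1.0, 11.9]
finger_gap: 17.4
grip_force: 24.1
```

Emit:
{"method": "jog_arm", "body": {"angular": [[0,0,0],[0,0,0]], "xyz": [[-0.0001,0,-0.001],[-0.0002,0,-0.002]], "jaw": [-1,-1]}}

```text
time_s: 23.98
eef_pos: [441.3, -2.2, 143.0]
tool_rot: [[-0.211, 0.977, 0.002], [0.977, 0.211, -0.0], [-0.001, 0.002, -1.0]]
contact_force: [-0.9, 1.5, 14.3]
finger_gap: 17.2
grip_force: 24.3
```

Emit:
{"method": "jog_arm", "body": {"angular": [[0,0,0],[0,0,0]], "xyz": [[-0.0001,0,-0.001],[-0.0002,0,-0.002]], "jaw": [-1,-1]}}

```text
time_s: 24.22
eef_pos: [441.1, -2.3, 141.1]
tool_rot: [[-0.211, 0.977, 0.002], [0.977, 0.211, -0.001], [-0.001, 0.002, -1.0]]
contact_force: [-2.2, 0.6, 15.4]
finger_gap: 16.9
grip_force: 24.5
```

Emit:
{"method": "jog_arm", "body": {"angular": [[0,0,0],[0,0,0]], "xyz": [[0,0,-0.001],[0,0,-0.002]], "jaw": [-1,-1]}}

```text
time_s: 24.48
eef_pos: [441.0, -2.3, 139.2]
tool_rot: [[-0.211, 0.977, 0.002], [0.977, 0.211, -0.001], [-0.001, 0.002, -1.0]]
contact_force: [-3.7, 0.2, 16.6]
finger_gap: 17.2
grip_force: 24.6
```

Emit:
{"method": "jog_arm", "body": {"angular": [[0,0,0],[0,0,0]], "xyz": [[0,0,-0.001],[0,0,-0.002]], "jaw": [-1,-1]}}

```text
time_s: 24.72
eef_pos: [440.8, -2.3, 137.1]
tool_rot: [[-0.211, 0.977, 0.002], [0.977, 0.211, -0.001], [-0.001, 0.001, -1.0]]
contact_force: [-2.9, 1.0, 15.7]
finger_gap: 17.0
grip_force: 24.6
```

Emit:
{"method": "jog_arm", "body": {"angular": [[0,0,0],[0,0,0]], "xyz": [[0,0,-0.001],[0,0,-0.002]], "jaw": [-1,-1]}}

```text
time_s: 24.98
eef_pos: [440.6, -2.4, 135.0]
tool_rot: [[-0.211, 0.977, 0.001], [0.977, 0.211, -0.001], [-0.001, 0.001, -1.0]]
contact_force: [-3.8, 1.2, 16.6]
finger_gap: 17.0
grip_force: 24.7
```

Emit:
{"method": "jog_arm", "body": {"angular": [[0,0,0],[0,0,0]], "xyz": [[0,0,-0.001],[0,0,-0.002]], "jaw": [-1,-1]}}

```text
time_s: 25.22
eef_pos: [440.5, -2.4, 132.9]
tool_rot: [[-0.211, 0.977, 0.001], [0.977, 0.211, -0.001], [-0.001, 0.001, -1.0]]
contact_force: [-3.9, -0.3, 16.4]
finger_gap: 17.4
grip_force: 24.7
```

Emit:
{"method": "jog_arm", "body": {"angular": [[0,0,0],[0,0,0]], "xyz": [[0,0,-0.001],[0,0,-0.002]], "jaw": [-1,-1]}}

```text
time_s: 25.48
eef_pos: [440.4, -2.4, 130.7]
tool_rot: [[-0.211, 0.977, 0.001], [0.977, 0.211, -0.001], [-0.001, 0.001, -1.0]]
contact_force: [-2.5, -0.2, 10.3]
finger_gap: 17.2
grip_force: 24.3
```

Emit:
{"method": "jog_arm", "body": {"angular": [[0,0,0],[0,0,0],[0,0,0],[0,0,0]], "xyz": [[0,0,-0.0015],[0,0,-0.003],[0,0,-0.0045],[0,0,-0.006]], "jaw": [-1,-1,-1,-1]}}

```text
time_s: 25.98
eef_pos: [440.1, -2.5, 124.2]
tool_rot: [[-0.211, 0.977, 0.0], [0.977, 0.211, -0.0], [-0.0, 0.0, -1.0]]
contact_force: [-1.7, 0.1, 7.7]
finger_gap: 17.2
grip_force: 24.2
```

Emit:
{"method": "jog_arm", "body": {"angular": [[0,0,0],[0,0,0],[0,0,0]], "xyz": [[0,0,-0.001],[0,0,-0.002],[0,0,-0.003]], "jaw": [-1,-1,-1]}}

```text
time_s: 26.35
eef_pos: [440.1, -2.5, 121.2]
tool_rot: [[-0.211, 0.977, 0.0], [0.977, 0.211, -0.0], [-0.0, -0.0, -1.0]]
contact_force: [-2.7, 0.2, 7.2]
finger_gap: 17.3
grip_force: 24.3
```

Emit:
{"method": "jog_arm", "body": {"angular": [[0,0,0],[0,0,0],[0,0,0]], "xyz": [[0,0,-0.001],[0,0,-0.002],[0,0,-0.003]], "jaw": [-1,-1,-1]}}

```text
time_s: 26.72
eef_pos: [440.2, -2.4, 118.2]
tool_rot: [[-0.211, 0.977, 0.0], [0.977, 0.211, -0.0], [-0.0, 0.0, -1.0]]
contact_force: [-2.0, 0.5, 6.6]
finger_gap: 17.1
grip_force: 24.3
```

Emit:
{"method": "jog_arm", "body": {"angular": [[0,0,0],[0,0,0]], "xyz": [[0,0,-0.001],[0,0,-0.0015]], "jaw": [-1,-1]}}

```text
time_s: 26.98
eef_pos: [440.2, -2.4, 116.7]
tool_rot: [[-0.211, 0.977, 0.0], [0.977, 0.211, -0.0], [-0.0, 0.0, -1.0]]
contact_force: [-1.3, 0.1, 6.3]
finger_gap: 17.0
grip_force: 24.4
```

Emit:
{"method": "jog_arm", "body": {"angular": [[0,0,0],[0,0,0],[0,0,0]], "xyz": [[0,0,-0.0007],[0,0,-0.0014],[0,0,-0.002]], "jaw": [-1,-1,-1]}}

```text
time_s: 27.35
eef_pos: [440.3, -2.4, 114.9]
tool_rot: [[-0.211, 0.977, 0.0], [0.977, 0.211, -0.001], [-0.001, 0.0, -1.0]]
contact_force: [-2.5, 1.7, 10.1]
finger_gap: 17.4
grip_force: 24.6
```

Emit:
{"method": "jog_arm", "body": {"angular": [[0,0,0],[0,0,0]], "xyz": [[0,0,-0.0007],[0,0,-0.0014]], "jaw": [-1,-1]}}

```text
time_s: 27.6
eef_pos: [440.3, -2.5, 113.7]
tool_rot: [[-0.211, 0.977, 0.0], [0.977, 0.211, -0.001], [-0.001, 0.0, -1.0]]
contact_force: [-3.8, 0.5, 13.7]
finger_gap: 17.4
grip_force: 25.0
```

Bearing now; one more small step.

Emit:
{"method": "jog_arm", "body": {"angular": [[0,0,0],[0,0,0],[0,0,0]], "xyz": [[0,0,-0.0007],[0,0,-0.0012],[0,0,-0.0012]], "jaw": [-1,-1,-1]}}

```text
time_s: 27.98
eef_pos: [440.4, -2.5, 112.7]
tool_rot: [[-0.211, 0.977, 0.001], [0.977, 0.211, -0.001], [-0.001, 0.0, -1.0]]
contact_force: [-3.1, 0.5, 15.5]
finger_gap: 17.2
grip_force: 25.1
```

```bash
python3 st.py|head -2; python3 cw8.py
```

```text
27.975 [440.4   -2.45 112.72] [-3.1  0.5 15.5] [0.08 0.56 0.02] 17.175602238501867
lx -164.18122439159094 a 0.09966329199095207 offset 51.6955224094455
27.975 [440.3951858   -2.45481567 112.72171114] [-3.06900261  0.52940597 15.50845919] [0.07683229 0.56178206 0.02404447] 17.175602238501867 [ 0.39  0.31 -0.58  2.12  0.25  0.77 -0.13]
scene 144 [[426.8, -28.2, 139.4], [437.8, 7.6, 145.8], [450.6, 32.9, 176.6]]
  cart z 163 [107.7 116.1 140.8] [519.3  18.8 116.1]
top 26 [[425.8, 18.0, 141.0], [433.9, 27.7, 147.5], [493.1, 34.0, 245.6]]
  cart z 172 [113.4 116.7 120.2] [546.9  17.8 116.7]
wrist 5427 [[427.0, -30.6, 140.7], [438.6, 4.1, 146.7], [450.9, 31.3, 148.5]]
  cart z 4628 [116.  117.1 139.9] [513.1  17.  117.1]
```

Emit:
{"method": "jog_arm", "body": {"angular": [[0,0,0],[0,0,0]], "xyz": [[0,0,-0.0007],[0,0,-0.0008]], "jaw": [-1,-1]}}

```text
time_s: 28.38
eef_pos: [440.4, -2.5, 112.1]
tool_rot: [[-0.211, 0.977, 0.001], [0.977, 0.211, -0.001], [-0.001, 0.001, -1.0]]
contact_force: [-4.9, 0.4, 19.6]
finger_gap: 17.3
grip_force: 25.4
```

Emit:
{"method": "jog_arm", "body": {"angular": [[0,0,0],[0,0,0],[0,0,0],[0,0,0],[0,0,0],[0,0,0],[0,0,0],[0,0,0],[0,0,0],[0,0,0],[0,0,0]], "xyz": [[0,0,0],[0,0,0],[0,0,0],[0,0,0.01],[0,0,0.03],[0,0,0.06],[0,0,0.09],[0,0,0.12],[0,0,0.145],[0,0,0.15],[0,0,0.15]], "jaw": [0,0,0,0,0,0,0,0,0,0,0]}}

```text
time_s: 29.75
eef_pos: [439.9, -2.5, 260.7]
tool_rot: [[-0.211, 0.977, 0.0], [0.977, 0.211, -0.0], [-0.0, 0.0, -1.0]]
contact_force: [-0.7, 0.4, -0.2]
finger_gap: 42.7
grip_force: 0.0
```

```bash
python3 st.py|head -1; python3 cw8.py; python3 - <<'E'
import cv2
im=cv2.imread('pics/scene8.png'); cv2.imwrite('pics/s9c.png',cv2.resize(im[60:240,260:470],None,fx=3,fy=3))
E
```

```text
29.75 [439.92  -2.5  260.67] [-0.7  0.4 -0.2] [-0.03 -0.02  0.01] 42.66508576596055
29.75 [439.91606209  -2.50058594 260.67490421] [-0.70727825  0.44130768 -0.23101883] [-0.02635732 -0.02137871  0.00998786] 42.66508576596055 [ 0.48  0.11 -0.62  1.95  0.07  1.11  0.04]
scene 160 [[426.9, -35.4, 141.2], [438.6, 0.7, 146.3], [449.1, 32.8, 149.2]]
  cart z 168 [108.3 115.8 140.4] [519.5  24.1 115.8]
top 74 [[426.0, 1.6, 140.2], [436.5, 17.6, 146.4], [446.1, 33.3, 150.2]]
  cart z 195 [113.3 116.1 119.9] [517.3  16.5 116.1]
wrist 1458 [[426.6, -34.7, 141.8], [439.1, 0.7, 147.1], [451.2, 31.5, 149.2]]
  cart z 1378 [115.6 116.7 118.1] [512.6  16.3 116.7]
```

View pics/s9c.png

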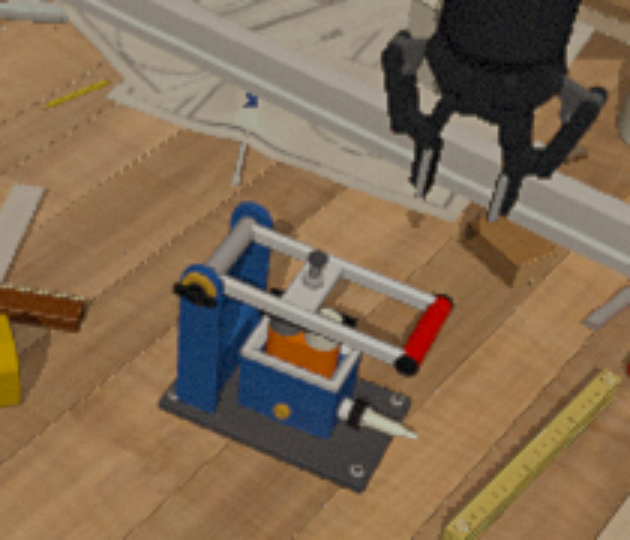

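The arm is down with the handle free at (430,335). The cartridge is home with its top at z≈117, and the gripper is clear.

```bash
python3 -c "
from bench import workorder
print(workorder.finish_job())"
```

```text
the job is handed in; nothing more can be done
None
```

I handed the job in at about 30 s of robot time: the cartridge is clicked home in the cradle (top measured at about 117 mm), the press arm is down with the foot drawn on to 19.6 N at the handle, and the gripper is clear; the hand-in returned no verdict.

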